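Shift the lamp test unit into its third slot and start it

TASK

Set the lamp test unit to its third slot: push its lever along the left leg of the H-shaped gate to the cross channel, across to the right leg, then fully forward (away from the robot) to the end of the right-hand far slot. Then press the start button on the small square box right down and let it go. Only push the lever, never pinch it between the fingers or force it against the gate, do not press the button before the lever is home, and leave the loose things on the bench where they are.

Things in the scene. Friction and masses are not known exactly. Their poses are not given: they have to be found in the camera images.
- unit: lamp test unit, a fixed white case 200 (x) x 190 (y) mm, 104 mm high, with a flat steel top plate; origin under its centre on the bench. Its x axis points forward (away from the robot, within 0.3 rad), y to the left, z up. It does not move. The lever stands in an H-shaped gate in its top (see gate) and starts somewhere in the left leg
- gate (a point): centre of the H-shaped gate, on the top plate, 104 mm above the bench; axes as the unit's. Two legs 20 mm wide along x, centre lines at y = +25 mm (left) and -25 mm (right), each from x = -34 to +34 mm, joined by one cross channel 20 mm wide along y at x = 0. First slot = left far, second = left near, third = right far, fourth = right near
- lever_fore (a joint): fore-and-aft lean of the lever in rad, about a pivot 30 mm above the bench under the gate's centre: 0 upright (in line with the cross channel), positive forward (unit's +x), about +0.38 at the end of a far slot, -0.38 of a near one. It crosses only while within about 0.055 of 0. It stays where it is left (no spring); pushing takes 2 to 5 N at the grip
- lever_side (a joint): sideways lean of the lever in rad, about the same pivot: 0 upright, positive leaning to the unit's right (its -y), negative to its left. About -0.34 in the left leg, +0.34 in the right leg (at most about 0.40 at the leg's outer wall).
- grip_center (a point): centre of the lever's black square hand grip, 36 x 36 mm in section, 70 mm tall (35 mm above and below this point), on a steel stem 12 mm thick. It is 140 mm from the pivot (170 mm above the bench when upright) and leans with the lever, so it moves up to 52 mm each way; z runs up along the lever, x is the far face's outward direction
- grip_far: far face plate of the lever's grip (origin at the lever's pivot; the plate, 30 x 70 mm, faces forward at 18 mm from the lever's axis). Rule: far and near plates, or left and right plates, may not be pressed by fingers at the same time
- grip_near: near face plate of the lever's grip, facing the robot; otherwise as grip_far
- grip_left: left face plate of the lever's grip; otherwise as grip_far
- grip_right: right face plate of the lever's grip; otherwise as grip_far
- start (a joint): travel of the start button in m: 0 released, 0.006 fully down; springs back when let go; fully down takes 5 N
- start_top (a point): centre of the top face of the start button, a grey round push button of 28 mm diameter in a black ring; it stands 92 mm above the bench and is pressed straight down
- start_box: fixed grey box 70 x 70 x 70 mm that carries the start button in the middle of its top; stands to the left or to the right of the unit; origin under its centre on the bench
- lamp_head: loose black finned lamp head 70 x 70 x 60 mm, on the other side of the unit from the start box; origin at its underside; leave alone
- spool: loose metal wire spool, 54 mm diameter, 50 mm high; leave alone
- jar: loose clear jar, 48 mm diameter, 60 mm high; leave alone
- driver: loose screwdriver lying beyond the unit; leave alone
- meter: loose hand meter 140 x 75 x 34 mm lying flat; leave alone
- mug: loose white mug, 76 mm diameter, 90 mm high; leave alone
- lens_ring: loose aluminium lens ring, 36 mm diameter, 15 mm high, lying on the near left corner of the unit's top plate; leave alone
There are look-alikes about, which are no part of the job. Leave any turquoise look-alike of the start_box alone.

How it is judged:
By the outcome, as a careful person would: the job done as asked, in the order asked, and still so for the second after the job is handed in, with the robot touching nothing.
It also fails if it takes over 64 s, if anything falls off the work surface, if the arm or the gripper's body presses on something with over 40 N, if the wrist force passes 120 N, or if a joint passes its speed limit or range.

ROBOT

A 6-joint arm with a two-finger parallel gripper is mounted at the origin on the work surface. World frame = base frame: x ahead of the robot, y to its left, z up, the work surface at z = 0. Lengths are in m, angles in degrees, forces in N, time in s.
With the tool pointing down it reaches from about 0.35 to 0.875 m from the base axis. Payload 4.2 kg.
Tool frame: the origin (TCP) lies at the very end of the fingers, on their centre line; the grasp point (between the pads) lies 19 mm behind it; z points along the fingers, y is the line along which they close (so a half turn about z gives the same grasp; the last joint's range is limited). The gripper opens to 87 mm and grips with 3 to 60 N. Pads are 19 mm wide; open, the fingers measure 117 mm over their backs; the gripper's body (75 mm by 190 mm) begins 51 mm behind the grasp point.
Start: joints at [80.821, 22.042, 0.453, 0, -68.411, -14.817], TCP at [0.254, 0.571, 0.198] pointing down, gripper open.
Joint ranges: [-179.83, 179.83], [-69.29, 118.12], [-61.27, 80.66], [-181.25, 117.63], [-171.15, -9.14], [-177.46, 177.46]. Speed limits (degrees/s): [159.86, 159.86, 180, 180, 180, 180].

INTERFACE

Orientations are given as a 3x3 rotation matrix whose columns are the frame's x, y, z axes.
In Python, from station import sense, cams, r gives the robot as it stands. The module is installed in compiled form; this text tells all that it offers.
- The arm moves only by the tool step_arm, never from a script. Its argument "targets" is text: rows parted by semicolons, each of 4 numbers parted by spaces: the shift along the tool's x, y, z in cm, then the turn about the tool's z in degrees. In form: x y z turn; .... A call has 1 to 12 rows; each row shifts and turns the commanded pose from where the row before left it, along the tool's axes as they then stand; what a row does not reach is not made up. A row lasts 1/12 s, in which the tool goes at most 41.7 mm and 7.16 degrees, less where a joint would pass 70% of its speed; a pose out of reach is approached as far as the arm can. A call with a gripper value outside its range is refused whole. "claw" is the finger opening in cm, from 0 to 8.7, set as the call begins (left out, the last holds). The fingers move at their own pace and stop on an object; the grip force is fixed at half the most. Time passes only in rows, so rows that do not move let the fingers close. It gives the time, the measured TCP pose, the force, the opening and the grip force at its end, in the units of the state.
- sense(): the state, without advancing time (a new reading comes with each control period).
- cams.capture(name): name is "scene" or "top"; returns a dict with "frame" (420x560x3 uint8, blue, green, red), "vertical_fov" (degrees; the focal length in pixels is half the picture's height over the tangent of half this angle, whatever the lens; pixels are square), "cx", "cy" (the principal point, pixels), "eye" and "rotation" of the camera in the world. Camera axes: x right, y down, z forward; pixel columns grow to the right and rows downward; lengths in m; the calibration is good to about 2 mm. A picture is of the moment at which its call begins. There is no depth.
- r.finish_job(): hands the job in; it is judged then, once.
The state is a dict: "time_s": time; "joints": joint angles; "joint_velocities": joint speeds; "effort": joint torques, N m; "tcp_pos": TCP position; "ee_rot": TCP orientation; "wrist_force": force on the tool from outside, world axes, zero at the start; "moment": the same for the moment, N m; "gripper_width": opening from 0.0 (shut) to 1.0 (fully open); "gripper_force": force on a finger pad.
Only numpy, scipy, OpenCV 4.12 (cv2) and the standard library are available. Lean on these libraries where they do the work, as an engineer would, in place of code of your own. Each camera call takes 0.05 s, during which the arm holds its last target. There are 200 camera calls.

## Working session

There is one attempt and no reset: what is moved stays moved. The work goes in short steps, Python scripts to look and compute and a tool call to move; the robot and the scene stay as the last step left them, time stands still between calls to the robot, and variables do not carry over. Pictures are saved under pics/ and viewed, at most 10 in all, crops included, and the job is handed in when it is done.

Besides the shell and the picture viewer there is one more tool, called after "Call:" as name(argument=value, ...) on one line, values as JSON. step_arm: Moves the arm, as the interface text tells. Its arguments: {"type":"object","properties":{"targets":{"type":"string"},"claw":{"type":"number"}},"required":["targets"]}

```bash
mkdir -p pics
cat > h.py <<'E'
import numpy as np, cv2
from station import sense, cams, r
def cap(n,f):
    c=cams.capture(n); cv2.imwrite(f'pics/{f}.png',c['frame']); np.save(f'pics/{f}.npy',{k:v for k,v in c.items()},allow_pickle=True); return c
def ld(f): return np.load(f'pics/{f}.npy',allow_pickle=True).item()
def foc(c): return c['frame'].shape[0]/2/np.tan(np.radians(c['vertical_fov'])/2)
def pix2w(c,u,v,z):
    f=foc(c); d=np.array(c['rotation'])@np.array([(u-c['cx'])/f,(v-c['cy'])/f,1]); e=np.array(c['eye'])
    return e+d*(z-e[2])/d[2]
def w2pix(c,p):
    q=np.array(c['rotation']).T@(np.array(p)-np.array(c['eye'])); f=foc(c); return np.array([c['cx']+f*q[0]/q[2],c['cy']+f*q[1]/q[2]])
E
python3 - <<'E'
from h import *
a=cap('top','top0');b=cap('scene','scene0')
for c in (a,b): print(c['vertical_fov'],c['cx'],c['cy'],c['eye'],np.round(c['rotation'],3).tolist(),[k for k in c])
s=sense();print(s['tcp_pos'],np.round(s['ee_rot'],3).tolist(),s['time_s'])
for n,c in (('top',a),('scene',b)): cv2.imwrite(f'pics/{n}0b.png',cv2.resize(c['frame'],(784,588),interpolation=cv2.INTER_CUBIC))
E
```

```text
49.706273726800255 282.24665094584424 210.51679514631132 [0.33801641 0.0477674  1.3461598 ] [[-0.029, -0.99, 0.14], [-1.0, 0.028, -0.011], [0.007, -0.14, -0.99]] ['frame', 'vertical_fov', 'cx', 'cy', 'eye', 'rotation']
57.61884084145066 279.54670420095835 206.6822796583338 [1.07015801 0.23511329 0.86632487] [[-0.33, 0.732, -0.596], [0.944, 0.254, -0.211], [-0.003, -0.632, -0.775]] ['frame', 'vertical_fov', 'cx', 'cy', 'eye', 'rotation']
[0.25390611 0.57044219 0.19717098] [[0.914, -0.407, -0.001], [-0.407, -0.914, -0.002], [0.0, 0.002, -1.0]] 0.1
```

View pics/top0b.png

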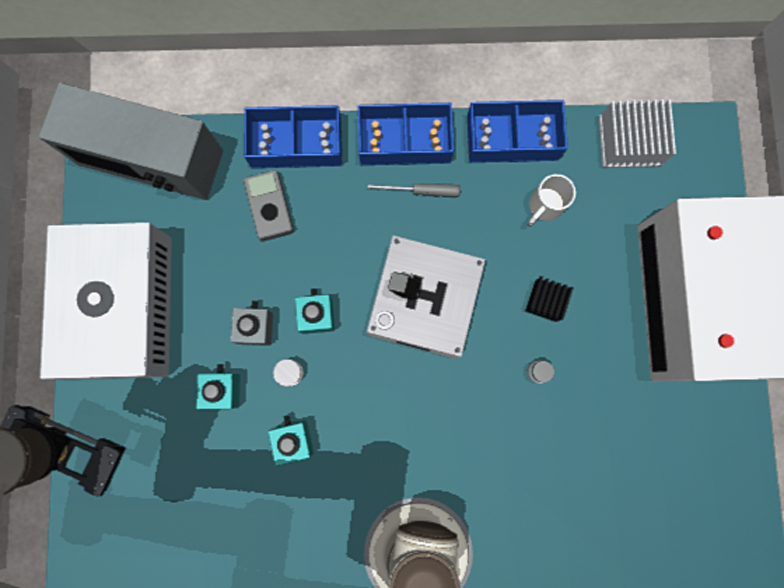

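View pics/scene0b.png

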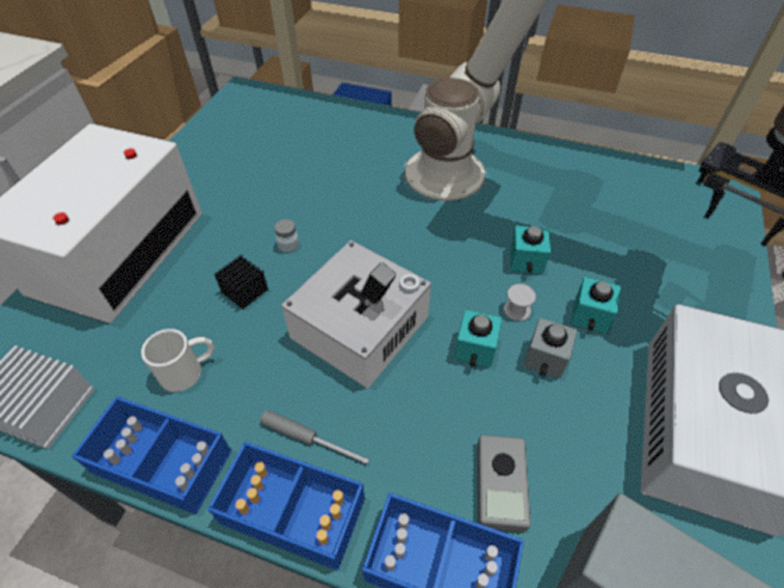

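The top view shows the unit's plate with corners at about (396,236), (486,261), (464,350), (368,328) in the 784-wide picture. The grip is at (400,283), at about mid-leg or slightly forward. The grey start box button is at (248,324), left of the unit, and the turquoise look-alikes are close to it. The scene view agrees, with the grip at (380,280) and the grey button at (557,335).

Run:
```python
from h import *
from scipy.optimize import least_squares
a=ld('top0');b=ld('scene0')
k=1/1.4
P=lambda c,u,v,z: pix2w(c,u*k,v*k,z)
cor=[P(a,*p,.104)[:2] for p in [(396,236),(486,261),(464,350),(368,328)]]
cor=np.array(cor);print(np.round(cor,3).tolist(),[np.linalg.norm(cor[i]-cor[i-1]).round(3) for i in range(4)])
ctr=cor.mean(0);d=(cor[0]+cor[1]-cor[2]-cor[3]);yaw=np.arctan2(d[1],d[0]);print(ctr,yaw)
for n,p,q,z in (('start',(248,324),(557,333),.092),):
    print(n,P(a,*p,z),P(b,*q,z))
def tri(p,q):
    A=[];B=[]
    for c,(u,v) in ((a,p),(b,q)):
        f=foc(c);d=np.array(c['rotation'])@[(u*k-c['cx'])/f,(v*k-c['cy'])/f,1];d/=np.linalg.norm(d);M=np.eye(3)-np.outer(d,d);A.append(M);B.append(M@c['eye'])
    return np.linalg.solve(sum(A),sum(B))
print('start tri',tri((248,324),(557,333)))
c,s=np.cos(yaw),np.sin(yaw)
def W(x,y,z): return [ctr[0]+c*x-s*y,ctr[1]+s*x+c*y,z]
H=[(-34,35),(34,35),(34,15),(10,15),(10,-15),(34,-15),(34,-35),(-34,-35),(-34,-15),(-10,-15),(-10,15),(-34,15)]
out=[]
for C,roi in ((a,(245,155,120,110)),(b,(195,165,120,110))):
    x,y,w,h=roi;Z=5 if 0 else 3.3
    im=cv2.resize(C['frame'][y:y+h,x:x+w],None,fx=Z,fy=Z,interpolation=cv2.INTER_CUBIC)
    for pts in (H,[(100,95),(100,-95),(-100,-95),(-100,95)]):
        L=np.array([(w2pix(C,W(u/1e3,v/1e3,.104))+.5-[x,y])*Z for u,v in pts]);cv2.polylines(im,[L.astype(int)],True,(0,0,255) ,1)
    out.append(im)
cv2.imwrite('pics/ov.png',np.hstack(out))
```

```text
[[0.632, 0.029], [0.576, -0.149], [0.4, -0.097], [0.449, 0.089]] [np.float64(0.193), np.float64(0.186), np.float64(0.183), np.float64(0.193)]
[ 0.51424142 -0.03191099] -0.3028509274831694
start [0.46461133 0.32692383 0.092     ] [0.47269247 0.33108894 0.092     ]
start tri [0.46547057 0.33073941 0.08209034]
```

View pics/ov.png

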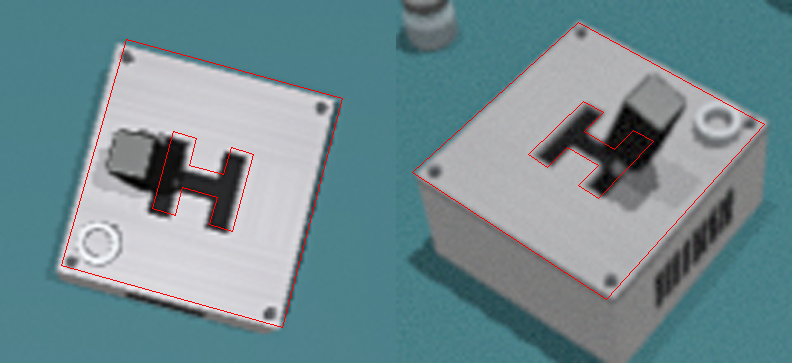

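The scene overlay fits well. In the top view the outline sits about 2 px (5 mm) too far right, so I'll fit both views numerically, along with the lever lean and the button.

```bash
cat > fit.py <<'E'
from h import *
from scipy.optimize import differential_evolution as DE
H=np.array([(-34,35),(34,35),(34,15),(10,15),(10,-15),(34,-15),(34,-35),(-34,-35),(-34,-15),(-10,-15),(-10,15),(-34,15)])/1e3
def grid(f): 
    X,Y=np.meshgrid(np.arange(-.108,.1081,.002),np.arange(-.103,.1031,.002)); return X,Y
X,Y=grid(0)
inpl=(abs(X)<.1)&(abs(Y)<.095)
hin=((abs(abs(Y)-.025)<.01)&(abs(X)<.034))|((abs(X)<.01)&(abs(Y)<.025))
# right part of the gate (lever stands in the left leg)
hz=(Y<-.0)&(Y>-.045)&(abs(X)<.044)
def proj(C,p):
    q=(p-np.array(C['eye']))@np.array(C['rotation']); f=foc(C); return C['cx']+f*q[:,0]/q[:,2],C['cy']+f*q[:,1]/q[:,2]
def fit(Cs,z=.104):
    ims=[]
    for C in Cs:
        hsv=cv2.cvtColor(C['frame'],cv2.COLOR_BGR2HSV).astype(np.float32); ims.append((hsv[...,1],hsv[...,2]))
    def cost(t):
        c,s=np.cos(t[2]),np.sin(t[2]); p=np.c_[(t[0]+c*X-s*Y).ravel(),(t[1]+s*X+c*Y).ravel(),np.full(X.size,z)]; J=0
        for C,(S,V) in zip(Cs,ims):
            u,v=proj(C,p); u=u.reshape(X.shape).astype(np.float32);v=v.reshape(X.shape).astype(np.float32)
            s_=cv2.remap(S,u,v,1);v_=cv2.remap(V,u,v,1)
            J-= v_[hz&~hin].mean()-v_[hz&hin].mean()
            J-= s_[~inpl&(Y<.0)].mean()*1. + v_[inpl].mean()-v_[~inpl].mean()-s_[inpl].mean()
        return J
    r_=DE(cost,[(.48,.55),(-.06,0),(-.36,-.2)],seed=0,tol=1e-6); return r_.x,r_.fun
if __name__=='__main__':
    a=ld('top0');b=ld('scene0')
    for Cs in ([a],[b],[a,b]): print(fit(Cs))
    o=[]
    for C,(x,y,w,h) in ((a,(160,210,40,40)),(b,(370,215,60,60))):
        o.append(cv2.resize(C['frame'][y:y+h,x:x+w],(390,390),interpolation=cv2.INTER_CUBIC))
    cv2.imwrite('pics/btn.png',np.hstack(o))
E
python3 fit.py
```

```text
(array([ 0.51247338, -0.02648591, -0.2846901 ]), np.float64(-291.76947021484375))
(array([ 0.51369503, -0.02967153, -0.28835655]), np.float64(-193.46495056152344))
(array([ 0.51280815, -0.02762233, -0.28692928]), np.float64(-472.2113952636719))
```

View pics/btn.png

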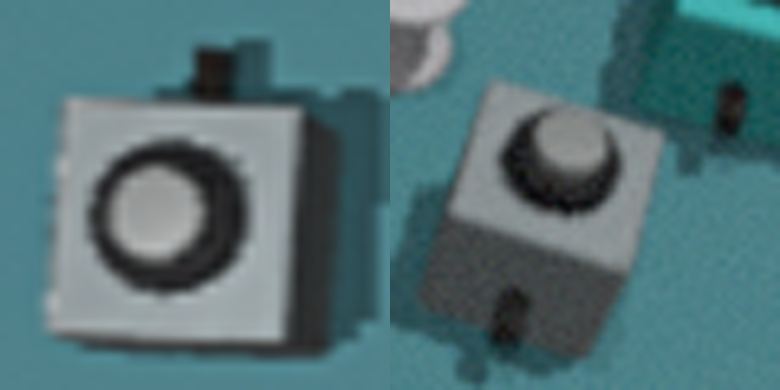

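The unit fit agrees between the views: (0.513, -0.028), yaw -0.287. The button's top face is at about (176,232) in the top view and (398,236) in the scene view. Next are the button position, the lever lean and the tool targets.

```bash
cat >> h.py <<'E'
U=np.array([.513,-.028,0]);yaw=-.287
R=np.array([[np.cos(yaw),-np.sin(yaw),0],[np.sin(yaw),np.cos(yaw),0],[0,0,1]])
def tu(p): return R.T@(np.asarray(p)-U)      # world->unit
def tw(p): return R@np.asarray(p)+U
def tri(cs,ps):
    A=0;B=0
    for c,(u,v) in zip(cs,ps):
        f=foc(c);d=np.array(c['rotation'])@[(u-c['cx'])/f,(v-c['cy'])/f,1];d/=np.linalg.norm(d);M=np.eye(3)-np.outer(d,d);A=A+M;B=B+M@c['eye']
    return np.linalg.solve(A,B)
def togo(p):   # unit coords mm -> shift in tool axes (cm), current tool turn
    s=sense(); return np.round(np.array(s['ee_rot']).T@(tw(np.array(p)/1e3)-s['tcp_pos'])*100,2)
E
python3 - <<'E'
from h import *
a=ld('top0');b=ld('scene0')
print('btn',pix2w(a,175.5,231.4,.092),pix2w(b,397.6,235.7,.092),tri([a,b],[(175.5,231.4),(397.6,235.7)]))
# box top centre
t=tri([a,b],[(284.3,201.6),(272.5,194)]);print('griptop world',t,'unit',tu(t)*1e3)
q=tu(t)-[0,0,.03];print(np.linalg.norm(q),'fore',np.arctan2(q[0],q[2]),'side',np.arctan2(-q[1],np.hypot(q[0],q[2])))
s=sense();print(tu(s['tcp_pos'])*1e3,np.degrees(np.arctan2(s['ee_rot'][1][0],s['ee_rot'][0][0])))
E
```

```text
btn [0.46482073 0.33146794 0.092     ] [0.46642264 0.32955947 0.092     ] [0.46505689 0.33074453 0.09061062]
griptop world [0.52380325 0.02710168 0.19641454] unit [ -5.23660299  55.90602478 196.41453646]
0.17563229647039255 fore -0.031456840996162534 side -0.323949281033812
[-417.90102904  500.62104714  197.17097549] -24.003285244416155
```

Call:
step_arm(targets="0 0 -3.2 -3.78; 0 0 -3.1 -3.78; 2.2 2.86 0 0; 2.2 2.86 0 0; 2.2 2.86 0 0; 2.2 2.86 0 0; 2.2 2.86 0 0; 2.2 2.86 0 0; 2.2 2.86 0 0; 2.2 2.86 0 0", claw=0)

```text
time_s: 0.93
tcp_pos: [0.3582, 0.2998, 0.2609]
ee_rot: [[0.959, -0.283, -0.0], [-0.283, -0.959, -0.0], [-0.0, 0.001, -1.0]]
wrist_force: [1.8, 0.3, 0.2]
gripper_width: 0.321
gripper_force: 0.0
```

Call:
step_arm(targets="2.2 2.86 0 0; 2.2 2.86 0 0; 2.2 2.86 0 0; 2.2 2.86 0 0; 2.2 2.86 0 0; 2.2 2.86 0 0; 2.2 2.86 0 0; 0 0 0 0; 0 0 0 0")

```text
time_s: 1.68
tcp_pos: [0.4493, 0.0644, 0.2606]
ee_rot: [[0.958, -0.287, -0.001], [-0.287, -0.958, -0.0], [-0.001, 0.001, -1.0]]
wrist_force: [0.0, 0.1, -0.7]
gripper_width: 0.004
gripper_force: 0.0
```

```bash
cat > st.py <<'E'
from h import *
s=sense();print(round(s['time_s'],2),np.round(tu(s['tcp_pos'])*1e3,1),'F unit',np.round(R.T@np.array(s['wrist_force']),2),'ang',np.degrees(np.arctan2(s['ee_rot'][1][0],s['ee_rot'][0][0])).round(2),s['gripper_width'])
E
python3 st.py; python3 -c "
from h import *
print(togo([-65,42,152]))"
```

```text
1.68 [-87.3  70.6 260.6] F unit [ 0.03  0.06 -0.7 ] ang -16.68 0.003929840107509265
[ 2.25  2.84 10.86]
```

Call:
step_arm(targets="2.2 2.8 0 0; 0 0 3.6 0; 0 0 3.6 0; 0 0 3.6 0; 0 0 0 0; 1 0 0 0; 1 0 0 0; 0 0 0 0; 0 0 0 0")

```text
time_s: 2.43
tcp_pos: [0.4836, 0.028, 0.1549]
ee_rot: [[0.959, -0.283, 0.004], [-0.283, -0.959, 0.001], [0.003, -0.002, -1.0]]
wrist_force: [0.7, 0.1, -0.0]
gripper_width: 0.009
gripper_force: 0.0
```

```bash
python3 st.py
python3 - <<'E'
from h import *
o=[]
for n,roi in (('top',(235,150,120,110)),('scene',(185,130,140,128))):
    c=cap(n,n+'1'); x,y,w,h=roi; o.append(cv2.resize(c['frame'][y:y+h,x:x+w],(390,357),interpolation=cv2.INTER_CUBIC))
cv2.imwrite('pics/v1.png',np.hstack(o))
E
```

```text
2.43 [-44.1  45.4 154.9] F unit [ 0.6   0.31 -0.03] ang -16.44 0.009026948647492379
```

View pics/v1.png

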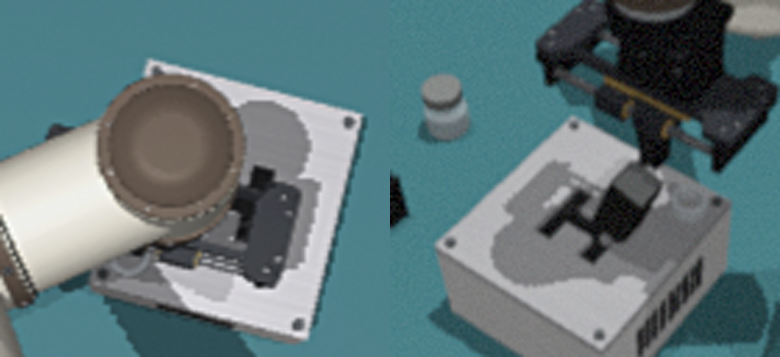

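The view shows the closed fingers just behind the grip's near face (scene crop ~(655,150)). The body is clear above the grip. Now I'll nudge it forward gently to feel for contact.

Call:
step_arm(targets="0.4 0 0 0; 0.4 0 0 0; 0 0 0 0; 0 0 0 0")

```text
time_s: 2.87
tcp_pos: [0.4895, 0.0251, 0.1532]
ee_rot: [[0.959, -0.283, 0.0], [-0.283, -0.959, 0.0], [0.0, -0.0, -1.0]]
wrist_force: [0.1, -0.0, -0.5]
gripper_width: 0.004
gripper_force: 0.0
```

Call:
step_arm(targets="0.3 0 0 0; 0 0 0 0; 0 0 0 0")

```text
time_s: 3.12
tcp_pos: [0.4922, 0.0242, 0.1531]
ee_rot: [[0.959, -0.283, -0.0], [-0.283, -0.959, -0.0], [-0.0, 0.0, -1.0]]
wrist_force: [-0.2, 0.8, 0.3]
gripper_width: 0.005
gripper_force: 0.0
```

Call:
step_arm(targets="0.3 0 0 0; 0 0 0 0; 0 0 0 0")

```text
time_s: 3.37
tcp_pos: [0.495, 0.0234, 0.1531]
ee_rot: [[0.959, -0.283, -0.0], [-0.283, -0.959, -0.0], [-0.0, 0.0, -1.0]]
wrist_force: [-1.0, 0.4, 0.3]
gripper_width: 0.005
gripper_force: 0.3
```

```bash
python3 st.py
```

```text
3.37 [-31.8  44.2 153.1] F unit [-1.09  0.05  0.28] ang -16.44 0.004904384635092466
```

Call:
step_arm(targets="0.2 0 0 0; 0.2 0 0 0; 0 0 0 0; 0 0 0 0")

```text
time_s: 3.7
tcp_pos: [0.499, 0.0222, 0.1531]
ee_rot: [[0.959, -0.283, -0.0], [-0.283, -0.959, -0.0], [0.0, 0.0, -1.0]]
wrist_force: [-1.3, -0.2, 0.9]
gripper_width: 0.006
gripper_force: 0.6
```

```bash
python3 st.py
```

```text
3.7 [-27.7  44.2 153.1] F unit [-1.23 -0.55  0.92] ang -16.44 0.005896531642962639
```

Call:
step_arm(targets="-3.5 0 0 0; 0 -3.5 0 0; 0 -3.5 0 0; 3.1 0 0 0; 3.1 0 0 0; 0 0 0 0; 0 0 0 0")

```text
time_s: 4.28
tcp_pos: [0.5456, 0.0818, 0.1523]
ee_rot: [[0.959, -0.284, -0.0], [-0.284, -0.959, -0.0], [-0.0, 0.0, -1.0]]
wrist_force: [0.4, -0.5, -0.4]
gripper_width: 0.002
gripper_force: 0.0
```

```bash
python3 st.py
python3 - <<'E'
from h import *
o=[]
for n,roi in (('top',(235,150,120,110)),('scene',(185,130,140,128))):
    c=cap(n,n+'2'); x,y,w,h=roi; o.append(cv2.resize(c['frame'][y:y+h,x:x+w],(390,357),interpolation=cv2.INTER_CUBIC))
cv2.imwrite('pics/v2.png',np.hstack(o))
E
```

```text
4.28 [  0.2 114.5 152.3] F unit [ 0.56 -0.38 -0.35] ang -16.5 0.0023157595927458456
```

View pics/v2.png

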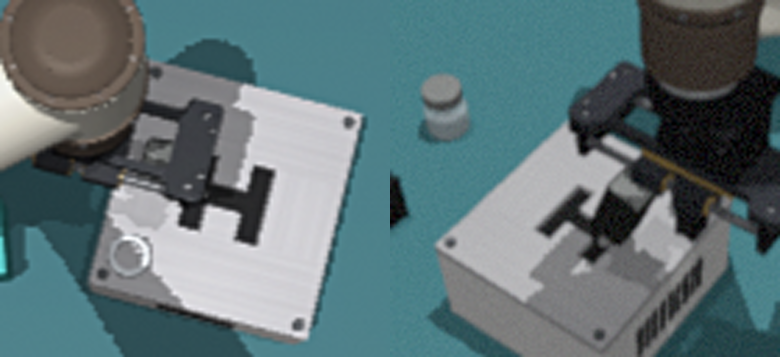

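The fingers are now on the grip's left side and clear of it. The grip (scene crop ~(628,195)) is in line with the cross channel. Next I push to the right and watch the force.

Call:
step_arm(targets="0 1 0 0; 0 1 0 0; 0 0.8 0 0; 0 0 0 0")

```text
time_s: 4.72
tcp_pos: [0.5355, 0.0532, 0.1535]
ee_rot: [[0.959, -0.285, -0.0], [-0.285, -0.959, 0.0], [-0.0, 0.0, -1.0]]
wrist_force: [1.1, 0.5, 0.1]
gripper_width: 0.006
gripper_force: 0.0
```

Call:
step_arm(targets="0 0.6 0 0; 0 0.6 0 0; 0 0 0 0")

```text
time_s: 4.97
tcp_pos: [0.5343, 0.0434, 0.1543]
ee_rot: [[0.959, -0.283, 0.004], [-0.283, -0.959, 0.001], [0.003, -0.002, -1.0]]
wrist_force: [0.8, 2.5, 2.0]
gripper_width: 0.008
gripper_force: 1.4
```

Call:
step_arm(targets="0 0.6 0 0; 0 0.6 0 0; 0 0 0 0")

```text
time_s: 5.22
tcp_pos: [0.5301, 0.0314, 0.1535]
ee_rot: [[0.959, -0.283, 0.001], [-0.283, -0.959, 0.0], [0.001, -0.0, -1.0]]
wrist_force: [2.2, 2.6, 2.4]
gripper_width: 0.005
gripper_force: 1.4
```

```bash
python3 st.py
```

```text
5.22 [ -0.4  61.8 153.5] F unit [1.4  3.13 2.39] ang -16.45 0.005403213894096548
```

Call:
step_arm(targets="0 0.6 0 0; 0 0.6 0 0; 0 0.6 0 0; 0 0.6 0 0; 0 0 0 0")

```text
time_s: 5.63
tcp_pos: [0.5223, 0.0076, 0.1529]
ee_rot: [[0.959, -0.284, -0.001], [-0.284, -0.959, -0.001], [-0.001, 0.001, -1.0]]
wrist_force: [1.0, 1.2, 2.1]
gripper_width: 0.005
gripper_force: 1.1
```

Call:
step_arm(targets="0 0.6 0 0; 0 0.6 0 0; 0 0.6 0 0; 0 0 0 0")

```text
time_s: 5.97
tcp_pos: [0.5171, -0.0095, 0.1528]
ee_rot: [[0.959, -0.284, -0.001], [-0.284, -0.959, -0.0], [-0.001, 0.001, -1.0]]
wrist_force: [0.1, 1.7, 1.5]
gripper_width: 0.007
gripper_force: 0.8
```

Call:
step_arm(targets="0 0.6 0 0; 0 0.6 0 0; 0 0 0 0; 0 0 0 0")

```text
time_s: 6.3
tcp_pos: [0.514, -0.0205, 0.1528]
ee_rot: [[0.959, -0.284, -0.001], [-0.284, -0.959, -0.0], [-0.001, 0.001, -1.0]]
wrist_force: [-0.3, 1.4, 0.7]
gripper_width: 0.002
gripper_force: 0.4
```

```bash
python3 st.py
```

```text
6.3 [ -1.2   7.5 152.8] F unit [-0.69  1.25  0.73] ang -16.48 0.0019874941375798436
```

Call:
step_arm(targets="0 0.5 0 0; 0 0.5 0 0; 0 0 0 0; 0 0 0 0")

```text
time_s: 6.63
tcp_pos: [0.5112, -0.0299, 0.1527]
ee_rot: [[0.959, -0.283, -0.001], [-0.283, -0.959, -0.0], [-0.001, 0.001, -1.0]]
wrist_force: [0.7, 1.4, -1.1]
gripper_width: 0.009
gripper_force: 0.5
```

Call:
step_arm(targets="0 0.4 0 0; 0 0.3 0 0; 0 0 0 0; 0 0 0 0")

```text
time_s: 6.97
tcp_pos: [0.5095, -0.0365, 0.1531]
ee_rot: [[0.959, -0.283, -0.001], [-0.283, -0.959, -0.0], [-0.001, 0.001, -1.0]]
wrist_force: [-0.5, 0.6, 0.1]
gripper_width: 0.006
gripper_force: 0.5
```

```bash
python3 st.py
python3 - <<'E'
from h import *
o=[]
for n,roi in (('top',(235,150,120,110)),('scene',(185,130,140,128))):
    c=cap(n,n+'3'); x,y,w,h=roi; o.append(cv2.resize(c['frame'][y:y+h,x:x+w],(390,357),interpolation=cv2.INTER_CUBIC))
cv2.imwrite('pics/v3.png',np.hstack(o))
E
```

```text
6.97 [ -1.   -9.1 153.1] F unit [-0.69  0.45  0.06] ang -16.45 0.005673176370510632
```

View pics/v3.png

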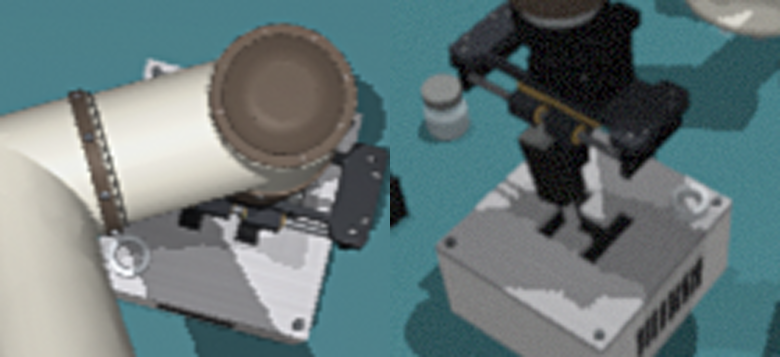

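The lever now stands in the right leg (scene crop: stem at ~(570,215)). I'll move round to the near side and measure its lean there, where it isn't hidden.

Call:
step_arm(targets="0 -2 0 0; -3.5 0 0 0; -3.5 0 0 0; 0 2.7 0 0; 0 2.6 0 0; 0 0 0 0; 0 0 0 0")

```text
time_s: 7.65
tcp_pos: [0.433, -0.0488, 0.1535]
ee_rot: [[0.959, -0.284, 0.001], [-0.284, -0.959, -0.0], [0.001, 0.0, -1.0]]
wrist_force: [-0.2, -0.6, 1.0]
gripper_width: 0.006
gripper_force: 0.0
```

```bash
python3 st.py
python3 - <<'E'
from h import *
b=cap('scene','scene4')
x,y,w,h=205,140,90,80
im=cv2.resize(b['frame'][y:y+h,x:x+w],None,fx=7,fy=7,interpolation=cv2.INTER_CUBIC)
def face(f,s,l,hw=.018):
    # lever z axis & x,y axes
    z=np.array([np.sin(f)*np.cos(s),-np.sin(s),np.cos(f)*np.cos(s)]);X=np.array([np.cos(f),0,-np.sin(f)]);Y=np.cross(z,X)
    return [tw(np.array([0,0,.03])+l*z+i*hw*X+j*hw*Y) for i,j in ((1,1),(1,-1),(-1,-1),(-1,1))]
for s,col in ((.29,(0,0,255)),(.34,(0,255,0)),(.39,(255,0,0))):
    L=np.array([(w2pix(b,p)+.5-[x,y])*7 for p in face(0,s,.175)]);cv2.polylines(im,[L.astype(int)],True,col,1)
cv2.imwrite('pics/v4.png',im)
E
```

```text
7.65 [-70.8 -42.6 153.5] F unit [ 0.   -0.67  1.05] ang -16.5 0.0060729822875719135
```

View pics/v4.png

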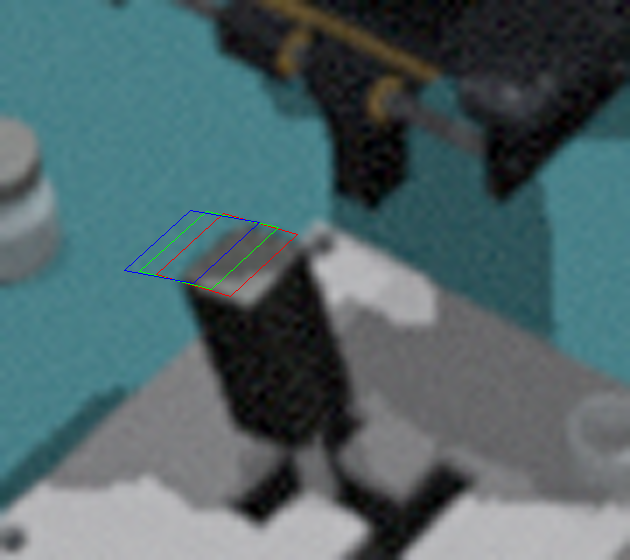

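The grip leans less than wanted. I'll solve its lean from the visible top-face corners: about (188,278), (250,305), (303,245), (238,226) in the crop.

```bash
cat >> h.py <<'E'
from scipy.optimize import least_squares
def face(f,s,l=.175,hw=.018):
    z=np.array([np.sin(f)*np.cos(s),-np.sin(s),np.cos(f)*np.cos(s)]);X=np.array([np.cos(f),0,-np.sin(f)]);Y=np.cross(z,X)
    return np.array([tw(np.array([0,0,.03])+l*z+i*hw*X+j*hw*Y) for i,j in ((1,1),(1,-1),(-1,-1),(-1,1))])
def lean(c,px):  # far-left, far-right, near-right, near-left corners
    o=least_squares(lambda t:np.ravel([w2pix(c,p)-q for p,q in zip(face(*t),px)]),[0,.1]);return o.x,np.abs(o.fun).max()
E
python3 - <<'E'
from h import *
b=ld('scene4')
Z=7;o=np.array([205,140])
px=np.array([(250,305),(188,278),(238,226),(303,245)])/Z+o-.5
print(lean(b,px))
print((w2pix(b,face(.0,.29)[0])+.5-o)*7)
E
```

```text
(array([0.00595669, 0.23677483]), np.float64(2.1808921958517544))
[230.51615969 296.66178585]
```

Call:
step_arm(targets="0 -3 0 0; 0 -2.8 0 0; 3.5 0 0 0; 3.5 0 0 0; 0 0 0 0; 0 0.8 0 0; 0 0.8 0 0; 0 0.7 0 0; 0 0 0 0; 0 0 0 0")

```text
time_s: 8.53
tcp_pos: [0.5096, -0.0349, 0.1536]
ee_rot: [[0.959, -0.284, 0.001], [-0.284, -0.959, 0.0], [0.001, -0.0, -1.0]]
wrist_force: [0.5, 0.0, 0.5]
gripper_width: 0.009
gripper_force: 0.0
```

Call:
step_arm(targets="0 0.5 0 0; 0 0.4 0 0; 0 0 0 0; 0 0 0 0")

```text
time_s: 8.87
tcp_pos: [0.5077, -0.043, 0.1533]
ee_rot: [[0.959, -0.283, 0.0], [-0.283, -0.959, 0.0], [0.0, -0.0, -1.0]]
wrist_force: [-0.6, 1.5, 0.6]
gripper_width: -0.0
gripper_force: 0.5
```

Call:
step_arm(targets="0 0.3 0 0; 0 0.2 0 0; 0 0 0 0; 0 0 0 0")

```text
time_s: 9.2
tcp_pos: [0.5064, -0.0478, 0.1531]
ee_rot: [[0.959, -0.283, -0.0], [-0.283, -0.959, -0.0], [-0.0, 0.0, -1.0]]
wrist_force: [0.9, 1.9, -0.0]
gripper_width: 0.003
gripper_force: 0.6
```

```bash
python3 st.py
```

```text
9.2 [ -0.8 -20.8 153.1] F unit [ 0.31  2.09 -0.04] ang -16.44 0.003309320786385609
```

Now back to the near side. I'll measure the lean again from a picture.

Call:
step_arm(targets="0 -2 0 0; -3.5 0 0 0; -3.5 0 0 0; 0 2.3 0 0; 0 2.3 0 0; 0 0 0 0; 0 0 0 0")

```text
time_s: 9.78
tcp_pos: [0.4316, -0.0536, 0.1535]
ee_rot: [[0.959, -0.284, 0.0], [-0.284, -0.959, -0.001], [0.0, 0.0, -1.0]]
wrist_force: [0.2, 0.5, -0.4]
gripper_width: 0.006
gripper_force: 0.0
```

```bash
python3 st.py
python3 - <<'E'
from h import *
b=cap('scene','scene5')
x,y,w,h=205,140,90,80
im=cv2.resize(b['frame'][y:y+h,x:x+w],None,fx=7,fy=7,interpolation=cv2.INTER_CUBIC)
for s,col in ((.29,(0,0,255)),(.34,(0,255,0)),(.39,(255,0,0))):
    L=np.array([(w2pix(b,p)+.5-[x,y])*7 for p in face(0,s)]);cv2.polylines(im,[L.astype(int)],True,col,1)
cv2.imwrite('pics/v5.png',im)
E
```

```text
9.78 [-70.9 -47.6 153.5] F unit [ 0.05  0.52 -0.38] ang -16.5 0.006302080623944089
```

View pics/v5.png

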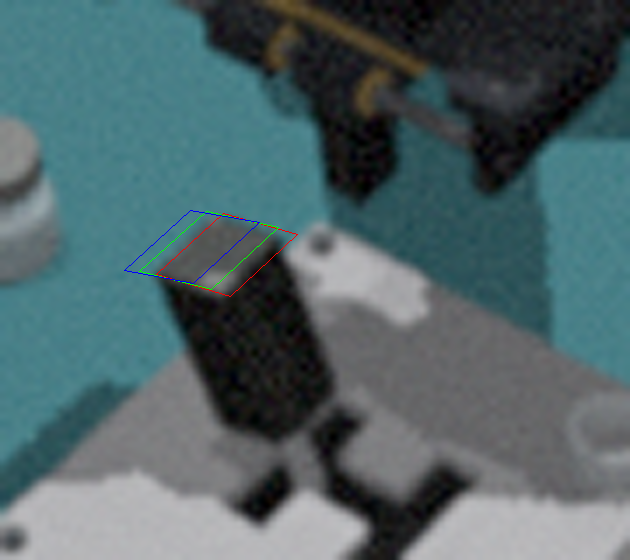

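The corners are now at about (160,277), (225,297), (282,237), (217,217), a side lean of about 0.31, so the lever is in the right leg. Next I push it forward from the near face.

Call:
step_arm(targets="0 -0.5 0 0; 2 0 0 0; 1 0 0 0; 0.7 0 0 0; 0.6 0 0 0; 0.6 0 0 0; 0 0 0 0")

```text
time_s: 10.42
tcp_pos: [0.4807, -0.0619, 0.1528]
ee_rot: [[0.959, -0.283, -0.001], [-0.283, -0.959, -0.0], [-0.001, 0.0, -1.0]]
wrist_force: [0.3, 0.6, 1.6]
gripper_width: 0.004
gripper_force: 0.0
```

Call:
step_arm(targets="0.6 0 0 0; 0.6 0 0 0; 0 0 0 0")

```text
time_s: 10.67
tcp_pos: [0.4927, -0.0655, 0.1531]
ee_rot: [[0.959, -0.283, 0.0], [-0.283, -0.959, -0.0], [0.0, 0.0, -1.0]]
wrist_force: [-0.3, 0.2, 0.1]
gripper_width: 0.005
gripper_force: 0.4
```

Call:
step_arm(targets="0.6 0 0 0; 0.6 0 0 0; 0 0 0 0")

```text
time_s: 10.92
tcp_pos: [0.5043, -0.0689, 0.1528]
ee_rot: [[0.959, -0.283, 0.0], [-0.283, -0.959, -0.0], [0.0, 0.0, -1.0]]
wrist_force: [-0.5, -0.4, -0.6]
gripper_width: 0.005
gripper_force: 0.4
```

```bash
python3 st.py
```

```text
10.92 [  3.2 -41.7 152.8] F unit [-0.35 -0.56 -0.57] ang -16.45 0.005294601557512475
```

Call:
step_arm(targets="0.5 0 0 0; 0.5 0 0 0; 0 0 0 0")

```text
time_s: 11.17
tcp_pos: [0.514, -0.0718, 0.153]
ee_rot: [[0.959, -0.283, 0.001], [-0.283, -0.959, -0.0], [0.001, 0.0, -1.0]]
wrist_force: [-0.8, 0.7, -0.6]
gripper_width: 0.008
gripper_force: 0.4
```

Call:
step_arm(targets="0.3 0 0 0; 0 0 0 0; 0 0 0 0")

```text
time_s: 11.42
tcp_pos: [0.5164, -0.0725, 0.1534]
ee_rot: [[0.959, -0.283, 0.001], [-0.283, -0.959, -0.0], [0.001, -0.0, -1.0]]
wrist_force: [-0.8, -0.2, -0.4]
gripper_width: 0.006
gripper_force: 0.3
```

Call:
step_arm(targets="0.3 0 0 0; 0 0 0 0; 0 0 0 0")

```text
time_s: 11.67
tcp_pos: [0.519, -0.0732, 0.1533]
ee_rot: [[0.959, -0.283, 0.001], [-0.283, -0.959, -0.0], [0.001, -0.0, -1.0]]
wrist_force: [-1.2, 1.0, -0.0]
gripper_width: 0.005
gripper_force: 0.4
```

```bash
python3 st.py
python3 - <<'E'
from h import *
b=cap('scene','scene6')
x,y,w,h=185,140,110,90
im=cv2.resize(b['frame'][y:y+h,x:x+w],None,fx=6,fy=6,interpolation=cv2.INTER_CUBIC)
for f,col in ((.3,(0,0,255)),(.34,(0,255,0)),(.38,(255,0,0))):
    L=np.array([(w2pix(b,p)+.5-[x,y])*6 for p in face(f,.32)]);cv2.polylines(im,[L.astype(int)],True,col,1)
cv2.imwrite('pics/v6.png',im)
E
```

```text
11.67 [ 18.5 -41.7 153.3] F unit [-1.41  0.63 -0.01] ang -16.43 0.004590576740456949
```

View pics/v6.png

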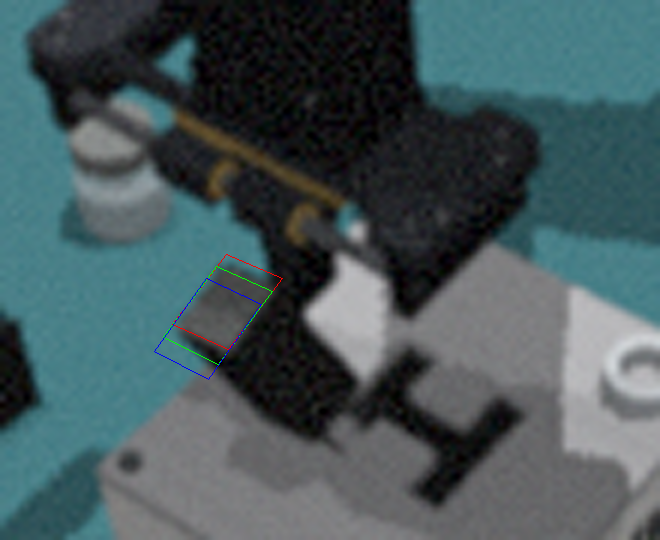

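The grip's lean is about 0.31 forward, so roughly 10 mm are left. I've used all my picture views, so I'll continue by force until the end stop.

Call:
step_arm(targets="0.3 0 0 0; 0.2 0 0 0; 0 0 0 0; 0 0 0 0")

```text
time_s: 12.05
tcp_pos: [0.5239, -0.0747, 0.1532]
ee_rot: [[0.959, -0.283, 0.001], [-0.283, -0.959, -0.0], [0.001, -0.0, -1.0]]
wrist_force: [-0.8, -0.9, -0.2]
gripper_width: 0.005
gripper_force: 0.4
```

Call:
step_arm(targets="0.2 0 0 0; 0 0 0 0; 0 0 0 0")

```text
time_s: 12.3
tcp_pos: [0.5256, -0.0752, 0.1532]
ee_rot: [[0.959, -0.283, 0.0], [-0.283, -0.959, -0.0], [0.0, -0.0, -1.0]]
wrist_force: [-1.9, 0.8, -0.5]
gripper_width: 0.005
gripper_force: 0.5
```

Call:
step_arm(targets="0.2 0 0 0; 0 0 0 0; 0 0 0 0")

```text
time_s: 12.55
tcp_pos: [0.5269, -0.0757, 0.1529]
ee_rot: [[0.959, -0.283, -0.001], [-0.283, -0.959, 0.0], [-0.001, 0.0, -1.0]]
wrist_force: [-2.9, 1.3, 0.4]
gripper_width: 0.007
gripper_force: 1.3
```

```bash
python3 st.py
```

```text
12.55 [ 26.8 -41.8 152.9] F unit [-3.12  0.45  0.37] ang -16.44 0.007270287313215147
```

Call:
step_arm(targets="0.1 0 0 0; 0 0 0 0; 0 0 0 0")

```text
time_s: 12.8
tcp_pos: [0.5274, -0.0759, 0.1528]
ee_rot: [[0.959, -0.283, -0.002], [-0.283, -0.959, 0.0], [-0.002, 0.0, -1.0]]
wrist_force: [-5.8, 2.3, -0.8]
gripper_width: 0.005
gripper_force: 2.2
```

```bash
python3 st.py
```

```text
12.8 [ 27.4 -41.9 152.8] F unit [-6.25  0.55 -0.83] ang -16.45 0.0051023901473563294
```

The force jumped from 1 N to 6 N at x = 27 mm, which matches a lean of 0.38, so the lever is at the end stop. I'll retreat and go above the grey button.

Call:
step_arm(targets="-3 0 0 0; -3.5 0 0 0; -3 0 0 0; 0 0 -3.6 0; 0 0 -3.6 0; 0 0 -3.5 0; 0 0 0 0; 0 0 0 0")

```text
time_s: 13.47
tcp_pos: [0.4402, -0.0488, 0.2635]
ee_rot: [[0.959, -0.283, 0.011], [-0.283, -0.959, 0.001], [0.01, -0.004, -1.0]]
wrist_force: [-0.3, 0.8, 0.1]
gripper_width: 0.005
gripper_force: 0.0
```

```bash
python3 st.py
python3 - <<'E'
from h import *
b=cap('scene','scene7')
# lever check: best fit of top face (grey) against darker grip below, by brightness of predicted top-face interior vs previous dark sides
from scipy.optimize import differential_evolution as DE
V=cv2.cvtColor(b['frame'],cv2.COLOR_BGR2GRAY).astype(np.float32)
S=cv2.cvtColor(b['frame'],cv2.COLOR_BGR2HSV)[...,1].astype(np.float32)
def m(f,s):
    top=np.array([w2pix(b,p) for p in face(f,s)]);bot=np.array([w2pix(b,p) for p in face(f,s,.105)])
    A=np.zeros(V.shape,np.uint8);cv2.fillConvexPoly(A,cv2.convexHull(np.r_[top,bot].astype(np.float32)*16).astype(int),1,shift=4)
    T=np.zeros_like(A);cv2.fillConvexPoly(T,(top*16).astype(int),1,shift=4)
    D=cv2.dilate(A,np.ones((7,7)))
    return T>0,(A>0)&(T==0),(D>0)&(A==0)
def cost(t):
    T,Sd,O=m(*t); return V[Sd].mean()+V[Sd].std()+V[T].std()*.5+S[T].mean()*.3-V[T].mean()*.5-V[O].mean()*.3
o=DE(cost,[(-.1,.5),(.2,.45)],seed=1);print('lean',o.x,o.fun)
print('btn togo',togo(tu([.4653,.3305,.110])*1e3))
E
```

```text
13.47 [-64.  -40.6 263.5] F unit [-0.49  0.73  0.05] ang -16.41 0.004830262969520469
lean [0.3692519  0.32363212] -13.858905792236328
btn togo [ -8.26 -37.11  15.19]
```

The numeric fit gives a lean of fore 0.37, side 0.32, so the lever is home in the third slot. On to the button.

Call:
step_arm(targets="-0.75 -3.37 0 0; -0.75 -3.37 0 0; -0.75 -3.37 0 0; -0.75 -3.37 0 0; -0.75 -3.37 0 0; -0.75 -3.37 0 0; -0.75 -3.37 0 0; -0.75 -3.37 0 0; -0.75 -3.37 0 0; -0.75 -3.37 0 0; -0.75 -3.37 0 0; 0 0 0 0")

```text
time_s: 14.52
tcp_pos: [0.4635, 0.3348, 0.2573]
ee_rot: [[0.96, -0.279, -0.0], [-0.279, -0.96, -0.001], [-0.0, 0.001, -1.0]]
wrist_force: [1.0, -0.3, -0.8]
gripper_width: 0.009
gripper_force: 0.0
```

Call:
step_arm(targets="0 0 0 0; 0 0 3.6 0; 0 0 3.6 0; 0 0 3.6 0; 0 0 2.5 0; 0 0 0 0; 0 0 0 0; 0 0 0 0")

```text
time_s: 15.18
tcp_pos: [0.4643, 0.3301, 0.129]
ee_rot: [[0.959, -0.283, 0.003], [-0.283, -0.959, 0.002], [0.002, -0.003, -1.0]]
wrist_force: [-0.1, 0.4, 1.0]
gripper_width: 0.004
gripper_force: 0.0
```

```bash
python3 st.py; python3 -c "
from h import *
print(togo(tu([.4653,.3305,.092])*1e3))"
```

```text
15.18 [-148.1  329.6  129. ] F unit [-0.23  0.33  1.04] ang -16.44 0.004231953079910724
[ 0.08 -0.06  3.7 ]
```

Call:
step_arm(targets="0 0 2.5 0; 0 0 0.7 0; 0 0 0.2 0; 0 0 0 0")

```text
time_s: 15.52
tcp_pos: [0.4634, 0.33, 0.0941]
ee_rot: [[0.959, -0.283, 0.001], [-0.283, -0.959, 0.001], [0.001, -0.001, -1.0]]
wrist_force: [-0.2, 0.2, -0.6]
gripper_width: 0.007
gripper_force: 0.0
```

Call:
step_arm(targets="0 0 0.3 0; 0 0 0.2 0; 0 0 0 0; 0 0 0 0")

```text
time_s: 15.85
tcp_pos: [0.4631, 0.3299, 0.0885]
ee_rot: [[0.959, -0.283, 0.001], [-0.283, -0.959, 0.0], [0.0, -0.001, -1.0]]
wrist_force: [0.3, 0.5, -1.1]
gripper_width: 0.005
gripper_force: 0.0
```

Call:
step_arm(targets="0 0 0.2 0; 0 0 0.2 0; 0 0 0 0; 0 0 0 0")

```text
time_s: 16.18
tcp_pos: [0.4628, 0.3296, 0.0839]
ee_rot: [[0.959, -0.283, -0.0], [-0.283, -0.959, -0.0], [-0.0, 0.0, -1.0]]
wrist_force: [-0.3, 0.5, 0.0]
gripper_width: 0.005
gripper_force: 0.0
```

There's no force yet at 0.084. I'll go on down in small steps.

Call:
step_arm(targets="0 0 0.1 0; 0 0 0.1 0; 0 0 0 0; 0 0 0 0")

```text
time_s: 16.52
tcp_pos: [0.4629, 0.3297, 0.0821]
ee_rot: [[0.959, -0.283, -0.0], [-0.283, -0.959, -0.0], [-0.0, 0.0, -1.0]]
wrist_force: [0.0, 0.0, -0.1]
gripper_width: 0.012
gripper_force: 0.0
```

```bash
python3 st.py
python3 - <<'E'
from h import *
b=cap('scene','scene8'); a=ld('scene0')
# print local intensity: predicted tip and button pixels
s=sense(); print('tip px',w2pix(b,s['tcp_pos']),'btn px',w2pix(b,[.4653,.3305,.092]))
V=cv2.cvtColor(b['frame'],cv2.COLOR_BGR2GRAY); V0=cv2.cvtColor(a['frame'],cv2.COLOR_BGR2GRAY)
print(V[212:262:2,380:420:2]);print(V0[212:262:2,380:420:2])
E
```

```text
16.52 [-149.3  328.9   82.1] F unit [ 0.01  0.05 -0.15] ang -16.44 0.012194727402227027
tip px [396.93463519 236.90093029] btn px [398.05178275 235.44870663]
[[126 118 113 103  74  34  32  37  33  36  51  74  79  67  35  21  17  15
    7  12]
 [125 113 118 121  61  30  26  42  41  29  27  33  54 103  71  63  39  18
   17  16]
 [ 95  64  91 111  53  21  29  18  22  27  45  67  37  64  33  51  63  64
   38  23]
 [ 72  71  68  78 105  89  49  27  23  24  71  62  62  38  30  37  36  50
   71  72]
 [ 61  68  72  72  78 110 110  91  44  25  28  30  51  30  27  20  25  28
   34  46]
 [ 58  74  68  69  78  70  84 113  92  20  13  19  32  22  34  32  24  40
   30  46]
 [ 64  76  81  70  75  72  73  77  77  26  12  28  31  37  29  32  31  22
   37  68]
 [ 68  75  69  74  66  74  74  73  49  24  23   6  23  19  31  33  19  21
   59  69]
 [ 73  72  73  91  88  73  69  73  43  12  19  19   8  50  67  52  26  31
   68  66]
 [ 73  75  82  95  98  96  85  78  17  24  23  12  34  73  70  75  74  60
   70  70]
 [ 68  70  90  96  97  91  61  46  17  21  20  18  62  73  69  64  70  70
   72  76]
 [ 76  
[... 2609 characters left out ...]
 118 111
  113 117]
 [141 144 144 146 143 109  56  18   7  20  17  86 141 145 142 111 116 108
  113 110]
 [101 127 140 140 144 145 139 132 105 117 128 145 142 145 134 114 111 113
  111 113]
 [ 70  74  84 101 126 142 145 144 147 145 145 145 145 151 118 115 112 116
  117 112]
 [ 67  63  67  71  69  84 103 128 138 146 147 146 145 147 113 110 115 112
  114 112]
 [ 69  71  67  67  65  63  67  73  83 103 126 142 143 138 110 114 116 115
  116 111]
 [ 73  61  69  62  71  67  65  75  69  67  70  83 105 113 106 111 118 113
  115 114]
 [ 67  67  67  68  62  64  68  67  69  71  68  64  71  92 117 113 108 114
  115 114]
 [ 70  63  71  60  36  39  70  66  64  70  68  67  75 102 115 120 117 113
  114 113]]
```

Run:
```python
from h import *
for n,t,o in (('scene4',(-70.8,-42.6,153.5),(258.1,169.2)),('scene5',(-70.9,-47.6,153.5),(256.4,168.1))):
    b=ld(n)
    print(n,'seen',o,'pred',w2pix(b,tw(np.array(t)/1e3)),'per cm x,y,z',[np.round(w2pix(b,tw(np.array(t)/1e3)+d)-w2pix(b,tw(np.array(t)/1e3)),1) for d in np.eye(3)*.01])
    print('footprint',[np.round(w2pix(b,tw(np.array(t)/1e3+np.array([i*.0095,j*.015,0])))).tolist() for i,j in ((1,1),(1,-1),(-1,-1),(-1,1))])
b=ld('scene8');print([np.round(w2pix(b,np.array([.4653,.3305,.092])+d)-w2pix(b,[.4653,.3305,.092]),1) for d in np.eye(3)*.01])
print('joints',np.round(sense()['joints'],1))
```

```text
scene4 seen (258.1, 169.2) pred [258.08067352 172.82180475] per cm x,y,z [array([-1.4,  2.6]), array([3.6, 0.9]), array([-0.2, -2.7])]
footprint [[260.0, 177.0], [251.0, 173.0], [256.0, 168.0], [265.0, 173.0]]
scene5 seen (256.4, 168.1) pred [256.58425608 171.99652212] per cm x,y,z [array([-1.4,  2.6]), array([3.6, 0.9]), array([-0.2, -2.7])]
footprint [[259.0, 177.0], [250.0, 172.0], [254.0, 168.0], [263.0, 172.0]]
[array([-0.6,  3.2]), array([4.1, 1.1]), array([ 1. , -2.3])]
joints [ 51.8  22.9 -16.6   0.  -50.6  21.8]
```

The pictures show the closed fingertips about 2 cm higher than the TCP reading. Every lever contact fits that offset too, so the tip is still about 1 cm above the button. I'll keep going down with care.

Call:
step_arm(targets="0.2 0 0.3 0; 0 0 0.2 0; 0 0 0 0; 0 0 0 0")

```text
time_s: 16.9
tcp_pos: [0.4648, 0.329, 0.0769]
ee_rot: [[0.959, -0.283, -0.0], [-0.283, -0.959, -0.0], [-0.0, 0.001, -1.0]]
wrist_force: [0.5, -0.2, 0.2]
gripper_width: 0.003
gripper_force: 0.0
```

Call:
step_arm(targets="0 0 0.2 0; 0 0 0.1 0; 0 0 0 0; 0 0 0 0")

```text
time_s: 17.23
tcp_pos: [0.4648, 0.3291, 0.0741]
ee_rot: [[0.959, -0.283, -0.0], [-0.283, -0.959, -0.0], [-0.0, 0.0, -1.0]]
wrist_force: [0.4, -0.4, -0.5]
gripper_width: 0.005
gripper_force: 0.0
```

Call:
step_arm(targets="0 0 0.2 0; 0 0 0 0; 0 0 0 0")

```text
time_s: 17.48
tcp_pos: [0.4647, 0.3291, 0.072]
ee_rot: [[0.959, -0.283, -0.0], [-0.283, -0.959, -0.0], [-0.0, 0.0, -1.0]]
wrist_force: [-0.8, 0.7, 0.3]
gripper_width: 0.009
gripper_force: 0.0
```

Call:
step_arm(targets="0 0 0.2 0; 0 0 0 0; 0 0 0 0")

```text
time_s: 17.73
tcp_pos: [0.4648, 0.3291, 0.07]
ee_rot: [[0.959, -0.283, -0.0], [-0.283, -0.959, -0.0], [-0.0, 0.0, -1.0]]
wrist_force: [0.2, 0.1, -0.2]
gripper_width: 0.004
gripper_force: 0.0
```

Call:
step_arm(targets="0 0 0.2 0; 0 0 0 0; 0 0 0 0")

```text
time_s: 17.98
tcp_pos: [0.4649, 0.3292, 0.0682]
ee_rot: [[0.959, -0.283, 0.0], [-0.283, -0.959, 0.0], [0.0, -0.0, -1.0]]
wrist_force: [1.6, 0.2, -0.1]
gripper_width: 0.004
gripper_force: 0.0
```

```bash
python3 st.py
python3 - <<'E'
from h import *
b=cap('scene','scene9'); V=cv2.cvtColor(b['frame'],cv2.COLOR_BGR2GRAY)
print(w2pix(b,sense()['tcp_pos']));print(V[222:250:2,384:412:2])
E
```

```text
17.98 [-147.3  329.    68.2] F unit [ 1.48  0.6  -0.07] ang -16.44 0.0038488108763724584
[395.28744005 240.60411573]
[[ 71  73  56  36  22  19  21  48  64  58  40  26  29  35]
 [ 72  70  74  70  61  30  28  44  35  49  31  34  24  23]
 [ 72  70  69  78  72  71  24  16  18  29  26  33  29  33]
 [ 78  89  77  75  69  76  11  18  24  26  24  23  23  22]
 [ 82  96  95  92  81  71   9  29  21  20  22  32  19  20]
 [ 93  98  97  96  59  33  11  30  23   7  45  67  58  36]
 [102 100  94  31  41  39  28  34  12  16  74  78  70  70]
 [ 98  96  45  14  47  28  18  25  17  40  57  74  74  77]
 [ 94  97  19  19  53  68  61  32  38  74  33  75  76  72]
 [ 91  89  17   2  53  64  75  75  71  51  16  76  74  75]
 [ 77  77  42  18  21  44  67  66  49  11  31  75  79  73]
 [ 77  76  76  25  29  10  19  23  21  13  68  80  80  67]
 [ 81  77  72  74  45  16  12   6  21  46  79 117 121  70]
 [ 96  88  82  76  77  72  65  65  70  77  82  79  94  53]]
```

Call:
step_arm(targets="0 0 0.2 0; 0 0 0 0; 0 0 0 0")

```text
time_s: 18.28
tcp_pos: [0.4649, 0.3292, 0.0663]
ee_rot: [[0.959, -0.283, 0.0], [-0.283, -0.959, 0.0], [0.0, -0.0, -1.0]]
wrist_force: [-0.9, 0.1, 3.7]
gripper_width: 0.007
gripper_force: 1.2
```

Call:
step_arm(targets="0 0 0.2 0; 0 0 0 0; 0 0 0 0")

```text
time_s: 18.53
tcp_pos: [0.4649, 0.3293, 0.0643]
ee_rot: [[0.959, -0.283, 0.0], [-0.283, -0.959, 0.0], [0.0, -0.0, -1.0]]
wrist_force: [-0.5, -0.6, 2.7]
gripper_width: 0.005
gripper_force: 1.7
```

Call:
step_arm(targets="0 0 0.2 0; 0 0 0 0; 0 0 0 0")

```text
time_s: 18.78
tcp_pos: [0.4649, 0.3292, 0.0623]
ee_rot: [[0.959, -0.283, 0.0], [-0.283, -0.959, -0.0], [0.0, -0.0, -1.0]]
wrist_force: [-0.4, -0.3, 5.2]
gripper_width: 0.007
gripper_force: 2.3
```

Contact came at about 0.067, with the spring force rising (3 to 5 N). I'll press to the bottom.

Call:
step_arm(targets="0 0 0.15 0; 0 0 0 0; 0 0 0 0")

```text
time_s: 19.03
tcp_pos: [0.465, 0.3292, 0.0619]
ee_rot: [[0.959, -0.282, 0.001], [-0.282, -0.959, 0.0], [0.001, -0.0, -1.0]]
wrist_force: [-4.4, -0.7, 10.1]
gripper_width: 0.007
gripper_force: 5.1
```

Call:
step_arm(targets="0 0 0.1 0; 0 0 0 0; 0 0 0 0")

```text
time_s: 19.28
tcp_pos: [0.465, 0.3293, 0.0619]
ee_rot: [[0.959, -0.282, 0.001], [-0.282, -0.959, 0.0], [0.001, -0.0, -1.0]]
wrist_force: [-4.5, -2.3, 14.4]
gripper_width: 0.006
gripper_force: 7.3
```

The button is bottomed: the tip no longer moves and the force is 14 N. Release it and rise clear.

Call:
step_arm(targets="0 0 -1 0; 0 0 -2 0; 0 0 -3 0; 0 0 -3.5 0; 0 0 -3.5 0; 0 0 0 0; 0 0 0 0; 0 0 0 0; 0 0 0 0")

```text
time_s: 20.03
tcp_pos: [0.464, 0.3285, 0.1878]
ee_rot: [[0.959, -0.283, -0.003], [-0.283, -0.959, -0.002], [-0.002, 0.003, -1.0]]
wrist_force: [0.1, 0.2, -0.5]
gripper_width: 0.002
gripper_force: 0.0
```

```bash
python3 st.py
python3 - <<'E'
from h import *
b=cap('scene','scene10'); a=ld('scene7'); c0=ld('scene0')
g=lambda c:cv2.cvtColor(c['frame'],cv2.COLOR_BGR2GRAY).astype(float)
print('lever region diff since retreat',np.abs(g(b)-g(a))[180:215,205:240].mean())
E
```

```text
20.03 [-147.9  328.   187.8] F unit [ 0.06  0.24 -0.45] ang -16.46 0.0024396046436788187
lever region diff since retreat 15.143673469387755
```

Run:
```python
from h import *
from scipy.optimize import differential_evolution as DE
b=ld('scene10')
V=cv2.cvtColor(b['frame'],cv2.COLOR_BGR2GRAY).astype(np.float32);S=cv2.cvtColor(b['frame'],cv2.COLOR_BGR2HSV)[...,1].astype(np.float32)
def cost(t):
    top=np.array([w2pix(b,p) for p in face(*t)]);bot=np.array([w2pix(b,p) for p in face(*t,.105)])
    A=np.zeros(V.shape,np.uint8);cv2.fillConvexPoly(A,cv2.convexHull(np.r_[top,bot].astype(np.float32)*16).astype(int),1,shift=4)
    T=np.zeros_like(A);cv2.fillConvexPoly(T,(top*16).astype(int),1,shift=4);D=cv2.dilate(A,np.ones((7,7)))
    T,Sd,O=T>0,(A>0)&(T==0),(D>0)&(A==0)
    return V[Sd].mean()+V[Sd].std()+V[T].std()*.5+S[T].mean()*.3-V[T].mean()*.5-V[O].mean()*.3
o=DE(cost,[(-.1,.5),(.2,.45)],seed=1);print(o.x,o.fun)
if o.x[0]>.34: print(r.finish_job())
```

```text
[0.38829227 0.32580168] 0.22250747680664062
the job is handed in; nothing more can be done
None
```

The lever is at the end of the third slot (measured lean 0.39 forward, 0.33 right); after that I pressed the start button right down, let it go and handed the job in at about 20 s with the arm clear; I did not re-check the loose items.

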